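# Slide the heavy field-meter case into its charging bay and start the charge

## Task

Push the heavy black case with the grey lid across the bench into the blue charging bay until its far side is flush against the bay's back stop. Push it low on its black lower part so that it slides without tipping: do not lift it, and do not touch its lid or handle. Then press the green button on the white charger box fully down and let it go; leave everything else on the bench where it stands.

Things in the scene. Friction and masses are not known exactly. Their poses are not given: they have to be found in the camera images.
- case: Heavy upright loose case, 1 to 2 kg: 96 mm along x, 150 along y, 170 tall (201 with handle); lower 100 mm black, lid grey. Origin: under its centre on the bench. x points from the near side (orange latches; the side to push) to the far side, which goes against the stop; z up. On 5 mm rubber feet: pushed above mid-height it tips, within 40 mm of the bench it slides.
- case_top: The case's grey lid with the black handle, fixed to the case; not to be touched. Origin: centre of the lid's underside, 100 mm above the case's origin, axes as the case's. Lid 96 x 150 x 70 mm; the handle is a 12 mm bar along y, 80 mm long, 95 mm above this origin.
- bay: Blue charging bay, fixed, no step (its floor is the bench, painted yellow). Origin: on the bench, middle of the front face of its back stop (60 mm high, 206 wide, 22 thick); x points into the stop, the way the case goes in; z up. Home, the case's origin is at x = -48 mm, y within 13 mm of 0, its x along the bay's x.
- bay_mouth (a point): Middle of the bay's mouth on the bench, 145 mm before the stop. Side rails 22 mm high, 14 thick, inner faces at bay y = +-88 mm, run 100 mm out from the stop, then flare out 0.5 rad to here (mouth about 220 mm wide). The case starts before it, its origin 210 to 250 mm from the stop, up to 30 mm to the side, turned up to 0.2 rad from the bay.
- button_top (a point): Centre of the top of the green push button (36 mm across) on the white charger box (100 x 90 x 55 mm, fixed, behind the bay's stop, nearer to the robot or farther from it). It is pressed straight down.
- button (a joint): Travel of the green button in m: 0 released, 0.006 fully down; a spring of 5 N at full travel brings it back.
- wash: Bystander, loose, to be left alone: white plastic wash bottle with a blue cap, 68 mm across, 140 mm tall. Origin: centre of its underside.
- amber: Bystander, loose, to be left alone: amber glass jar with a blue cap, 54 mm across, 105 mm tall. Origin: centre of its underside.
- beaker: Bystander, loose, to be left alone: open glass beaker, 72 mm across, 90 mm tall. Origin: centre of its underside.
- sample: Bystander, loose, to be left alone: yellow sample jar with a blue cap, 50 mm across, 95 mm tall. Origin: centre of its underside.
- rack: Bystander, loose, to be left alone: blue test-tube rack with five red-capped tubes, 70 x 150 x 100 mm. Origin: centre of its underside.
- tips: Bystander, loose, to be left alone: open blue divided box, 90 x 120 x 60 mm. Origin: centre of its underside.

How it is judged:
On the way, in this order (a step that is already met when the one before it is completed fails the run):
1. the case stands upright in the bay, flush against the back stop (x of case in the frame of bay above -0.054 m and y of case in the frame of bay between -0.018 and 0.018 m and angle between the x axis of case and the x axis of bay, either way round below 0.07 rad and angle between case's own z axis and vertical below 0.03 rad and height (world z) of case below 0.004 m and linear speed of case below 0.01 m/s), for 0.2 s.
2. the green button is pressed down (value of joint button above 0.0045 m), for 0.05 s.
At the end, for the whole second after the job is handed in: The case stands upright and still on the bench inside the bay, its far side within 6 mm of the back stop, within 18 mm of the bay's middle and within 0.07 rad of square, and the green button has been pressed (at least 4.5 mm) after that and released (all of step 1 and value of joint button below 0.0015 m); the robot touches nothing.
It fails at once if the case tips (more than 0.15 rad) (angle between case's own z axis and vertical above 0.15 rad).
It fails at once if the case is lifted (the middle of its base more than 12 mm up) (height (world z) of case above 0.012 m).
It fails at once if the lid or handle of the case is touched (more than 1 N) (contact force between case_top and the fingers above 1 N or contact force between case_top and the arm above 1 N).
It fails at once if the button is pressed while the case is not yet home (value of joint button above 0.0045 m and x of case in the frame of bay below -0.06 m).
It fails at once if a bystander on the bench is moved more than 20 mm (distance of any of wash, amber, beaker, sample, rack, tips from where it was at the start of the episode above 0.02 m).
It also fails if it takes over 72 s, if anything falls off the work surface, if the arm or the gripper's body presses on something with over 40 N, if the wrist force passes 120 N, or if a joint passes its speed limit or range.

## Robot

A 6-joint arm with a two-finger parallel gripper is mounted at the origin on the work surface. World frame = base frame: x ahead of the robot, y to its left, z up, the work surface at z = 0. Lengths are in m, angles in rad, forces in N, time in s.
With the tool pointing down it reaches from about 0.425 to 0.95 m from the base axis. Payload 3.5 kg.
Tool frame: the origin (TCP) lies between the finger pads; the fingertips stand 25 mm ahead of it and the grasp point (between the pads) lies 6 mm ahead of it (ctrl.finger_overhang is the distance from the TCP to the fingertips, in m); x points along the fingers, y is the direction in which the jaws open and shut, and the axes are right-handed (so a half turn about x gives the same grasp; the last joint's range is limited). The gripper opens to 85 mm and grips with 20 to 120 N. Pads are 22 mm wide; open, the fingers measure 114 mm over their backs; the gripper's body (76 mm by 85 mm) begins 54 mm behind the grasp point. The pads swing forward as they close: fully open they stand 13 mm farther back than shut.
Start: joints at [1.179, 0.286, 1.577, -0, 1.279, -0.15], TCP at [0.162, 0.655, 0.256] pointing down, gripper open.
Joint ranges: [-2.77, 2.77], [-0.9, 2.22], [0.21, 2.48], [-1.53, 4.67], [0.24, 2.81], [-2.84, 2.84]. Speed limits (rad/s): [2.79, 2.79, 3.14, 3.14, 3.14, 3.14].

## Interface

Orientations are given as a unit quaternion [x, y, z, w].
In Python, from plant import ctrl gives the robot as it stands.
- The arm moves only by the tool play_rows, never from a script. Its argument "targets" is a list of rows, each an object with "delta_pos": the shift along the world's x, y, z normalised to -1 to 1, where 1 is 1000 mm, a list of three; "delta_rot": the turn, a rotation vector about the world's x, y, z normalised to -1 to 1, where 1 is pi rad, a list of three; "claw": the finger opening in mm, from 0 to 85.4. In form: [{"delta_pos": [tx, ty, tz], "delta_rot": [wx, wy, wz], "claw": claw}, ...]. A call has 1 to 20 rows; each row is the pose to reach, as a shift and turn from the pose measured when the call began, turning the shorter way round; what a row does not reach only later rows make up. A row lasts 1/12 s, in which the tool goes at most 41.7 mm and 7.16 degrees, less where a joint would pass 70% of its speed; a pose out of reach is approached as far as the arm can. A call with a number of a shift or a turn outside -1 to 1 is refused whole. A call with a gripper value outside its range is refused whole. The fingers move at their own pace and stop on an object; "newtons" is the grip in N (left out, the last holds). Time passes only in rows, so rows that repeat a pose let the fingers close. It gives the time, the measured TCP pose, the force and the opening at its end, in the units of the state.
- ctrl.get_state(): the state, without advancing time (a new reading comes with each control period).
- ctrl.read_camera(name): name is "scene" or "top" or "wrist"; returns the picture (480x640x3 uint8, blue, green, red); there is no depth.
- ctrl.calibration(name): a dict with "fx", "fy", "cx", "cy" (pixels), "camera_from_world" (4x4, takes a point from world to camera coordinates). Camera axes: x right, y down, z forward; pixel columns grow to the right and rows downward; lengths in m; the calibration is good to about 2 mm. A picture is of the moment at which its call begins: read the wrist's pose just before it. calibration takes no time and is no camera call; for the wrist camera it gives the pose at the moment of the call.
- ctrl.sign_off(): hands the job in, once; it reports no verdict.
The state is a dict: "time": time; "qpos": joint angles; "dq": joint speeds; "joint_efforts": joint torques, N m; "eef_pos": TCP position; "tcp_rot": TCP orientation; "contact_force": force on the tool from outside, world axes, zero at the start; "wrist_torque": the same for the moment, N m; "opening": opening from 0.0 (shut) to 1.0 (fully open).
Only numpy, scipy, OpenCV 4.12 (cv2) and the standard library are available. Lean on these libraries where they do the work, as an engineer would, in place of code of your own. Each camera call takes 0.05 s, during which the arm holds its last target. There are 200 camera calls.

## Working session

There is one attempt and no reset: what is moved stays moved. The work goes in short steps, Python scripts to look and compute and a tool call to move; the robot and the scene stay as the last step left them, time stands still between calls to the robot, and variables do not carry over. Pictures are saved under pics/ and viewed, about 8 in all and at most 12, crops included, and the job is handed in when it is done.

Besides the shell and the picture viewer there is one more tool, called as name([rows], argument=value, ...), one row to a line, values as JSON. play_rows: Moves the arm, as the interface text tells. Its arguments: {"type":"object","properties":{"targets":{"type":"array"},"newtons":{"type":"number"}},"required":["targets"]}

```bash
mkdir -p pics; cat > h.py <<'E'
import numpy as np, cv2
from plant import ctrl
def snap(n,f):
    im=ctrl.read_camera(n); cv2.imwrite('pics/'+f,im); return im
def px(n,P):
    c=ctrl.calibration(n);M=np.array(c['camera_from_world']);p=M[:3,:3]@np.array(P,float)+M[:3,3]
    return c['fx']*p[0]/p[2]+c['cx'],c['fy']*p[1]/p[2]+c['cy']
def ray(n,u,v,z):
    c=ctrl.calibration(n);M=np.array(c['camera_from_world']);R=M[:3,:3];o=-R.T@M[:3,3]
    d=R.T@np.array([(u-c['cx'])/c['fx'],(v-c['cy'])/c['fy'],1]);return o+d*(z-o[2])/d[2]
E
python3 - <<'E'
from h import *
snap('top','top1.png');snap('scene','sc1.png')
for n in('top','scene'):
    c=ctrl.calibration(n);M=np.array(c['camera_from_world']);print(n,c['fx'],-M[:3,:3].T@M[:3,3],M[:3,:3].round(2).tolist())
print(ctrl.get_state())
E
```

```text
top 571.3164807020345 [0.42289099 0.02586399 1.43135825] [[-0.03, -1.0, -0.03], [-0.99, 0.03, -0.12], [0.12, 0.02, -0.99]]
scene 444.22798164461386 [1.44519467 0.26092832 0.85964802] [[-0.28, 0.96, 0.02], [0.61, 0.19, -0.77], [-0.74, -0.2, -0.64]]
{'time': 0.1, 'qpos': array([ 1.17899484e+00,  2.87137229e-01,  1.57808471e+00, -1.25094562e-05,
        1.27863457e+00, -1.49957165e-01]), 'dq': array([ 0.00101916, -0.00184182, -0.00161509,  0.00105128,  0.0035003 ,
       -0.00037406]), 'joint_efforts': array([ 6.02256332e-04, -4.07298911e+01, -2.93698418e+01, -1.57244804e-04,
        3.45679378e-03, -1.21729980e-05]), 'eef_pos': array([0.16138398, 0.65483678, 0.25501605]), 'tcp_rot': array([ 0.08452299,  0.70215315, -0.08606767,  0.70173298]), 'contact_force': array([-0.41055066, -0.25042842,  0.66679778]), 'wrist_torque': array([-7.46463084e-05,  4.61223809e-02, -1.30033975e-03]), 'opening': 0.9963221492078519}
```

View pics/top1.png

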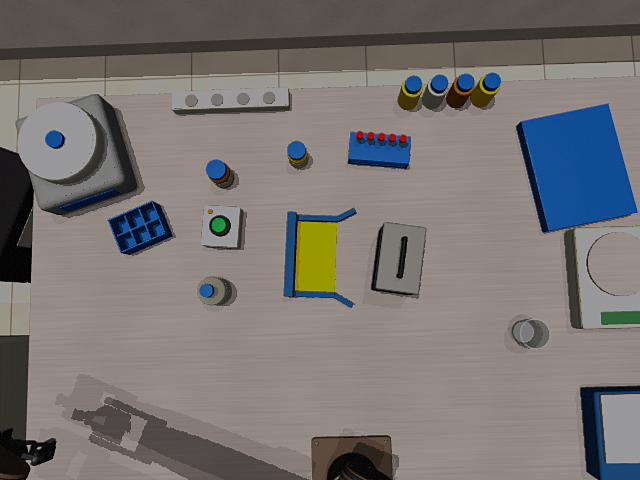

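View pics/sc1.png

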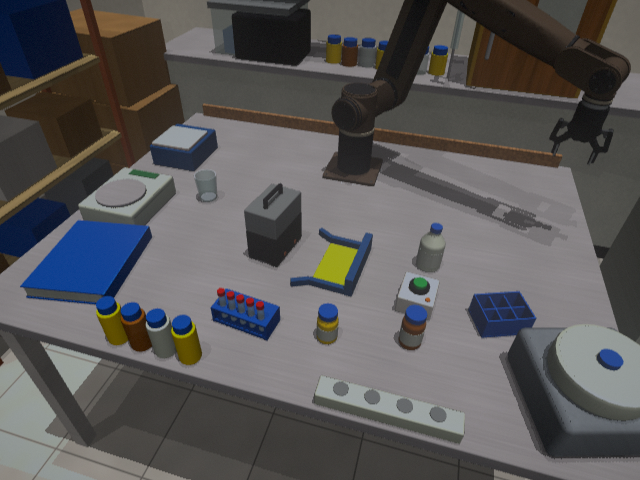

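The top view shows the bay stop at about (291,255), opening to the right, with the case lid at about (400,258). The button is at (220,226). The push goes along world +y. Next is a zoomed crop for exact corners.

```bash
python3 - <<'E'
import cv2
im=cv2.imread('pics/top1.png');c=im[195:320,275:440]
cv2.imwrite('pics/crop1.png',cv2.resize(c,(792,600),interpolation=cv2.INTER_CUBIC))
from h import *
for n,u,v,z in [('stop a',297,212,.06),('stop b',296,297,.06),('btn',219.5,226,.065)]: print(n,ray('top',u,v,z))
E
```

```text
stop a [0.63846234 0.1127018  0.06      ]
stop b [0.43320945 0.11985771 0.06      ]
btn [0.60939534 0.30124572 0.065     ]
```

View pics/crop1.png

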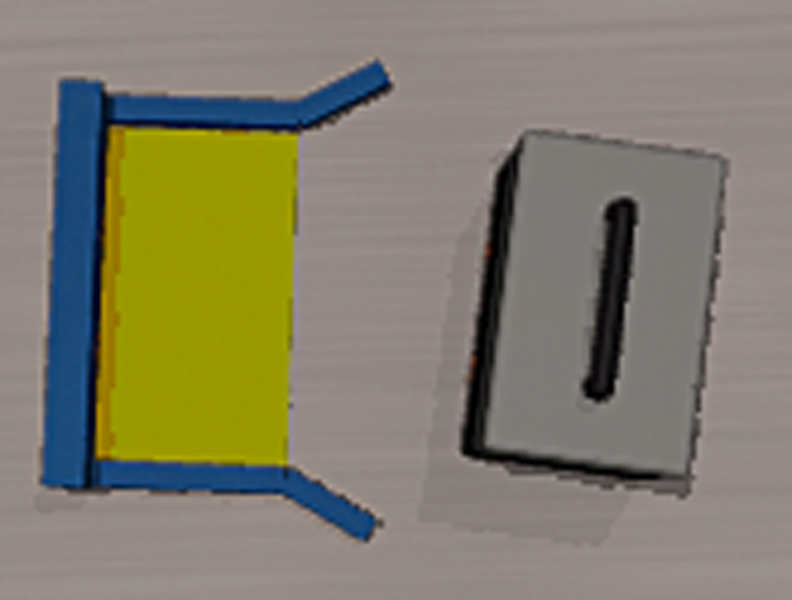

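The crop shows the lid corners at (525,130), (727,157), (690,478) and (483,452), and the stop's top front edge from (104,82) to (88,487).

```bash
python3 - <<'E'
from h import *
f=lambda a,b,z: ray('top',275+(a+.5)/4.8-.5,195+(b+.5)/4.8-.5,z)[:2]
L=np.array([f(*p,.17) for p in [(525,130),(727,157),(690,478),(483,452)]])
print('lid',L.round(4).tolist(),'c',L.mean(0),'sizes',[np.linalg.norm(L[i]-L[(i+1)%4]).round(4) for i in range(4)])
d=(L[0]-L[1])+(L[3]-L[2]); e=(L[0]-L[3])+(L[1]-L[2])
print('case dir',np.arctan2(d[1],d[0]),np.arctan2(e[1],e[0])+np.pi/2)
a,b=f(104,82,.06),f(89,487,.06)
s=(a+b)/2; t=a-b; psi=np.arctan2(t[1],t[0])+np.pi/2
print('stop mid',s,'len',np.linalg.norm(t),'bay dir',psi)
# rails inner ends (z .022)
g=[f(*p,.022) for p in [(300,128),(288,467)]];print('rails',g,np.linalg.norm(g[0]-g[1]))
R=np.array([[np.cos(psi),np.sin(psi)],[-np.sin(psi),np.cos(psi)]])
print('case in bay',R@(L.mean(0)-s),'rails in bay',[R@(q-s) for q in g])
im=cv2.imread('pics/top1.png').astype(int); m=(im[...,1]>im[...,2]+50)&(im[...,1]>im[...,0]+30)
ys,xs=np.nonzero(m[205:250,200:245]);u,v=xs.mean()+200,ys.mean()+205;print('btn',u,v,len(xs),ray('top',u,v,.065),ray('top',u,v,.07))
im=cv2.imread('pics/sc1.png').astype(int); m=(im[...,1]>im[...,2]+40)&(im[...,1]>im[...,0]+25)
ys,xs=np.nonzero(m[265:310,395:450]);u,v=xs.mean()+395,ys.mean()+265;print('btn scene',u,v,len(xs),ray('scene',u,v,.065),ray('scene',u,v,.07))
for n,u,v,z in [('wash',208,291,.14),('sample',297,148,.095),('amber',218,168,.105),('beaker',526,332,.09),('rackfront',378,165,.05)]:print(n,ray('top',u,v,z))
E
```

```text
lid [[0.5932, -0.0872], [0.5777, -0.1796], [0.431, -0.1556], [0.4455, -0.062]] c [ 0.5118406  -0.12112266] sizes [np.float64(0.0937), np.float64(0.1486), np.float64(0.0947), np.float64(0.1499)]
case dir 1.4111347236841254 1.405219412217104
stop mid [0.53745715 0.12054723] len 0.204024150695339 bay dir 1.5110738462125712
rails [array([0.6179056 , 0.01574517]), array([0.44328881, 0.02735221])] 0.17500212896901793
case in bay [-0.242768    0.01114633] rails in bay [array([-0.09981349, -0.08656034]), array([-0.09864949,  0.08843792])]
btn 218.4156626506024 224.52409638554218 166 [0.61308831 0.30386127 0.065     ] [0.61239231 0.30284397 0.07      ]
btn scene 420.0091743119266 282.0917431192661 109 [0.60233327 0.30335539 0.065     ] [0.60763663 0.30308843 0.07      ]
wash [0.45166644 0.31336698 0.14      ]
sample [0.78827597 0.10688177 0.095     ]
amber [0.74338324 0.29574359 0.105     ]
beaker [ 0.33837178 -0.40893534  0.09      ]
rackfront [ 0.75064837 -0.08905143  0.05      ]
```

```bash
cat >> h.py <<'E'
from scipy.spatial.transform import Rotation as Ro
PSI=1.511; S=np.array([0.5375,0.1205])
BX=np.array([np.cos(PSI),np.sin(PSI),0]); BY=np.array([-BX[1],BX[0],0])
def bay(x,y,z): return np.array([S[0],S[1],0])+x*BX+y*BY+np.array([0,0,z])
def tool(th,sgn=1,d=BX):
    x=d*np.sin(th)-np.array([0,0,1])*np.cos(th); y=sgn*np.array([-d[1],d[0],0]); return Ro.from_matrix(np.c_[x,y,np.cross(x,y)])
def plan(P,R,st=None):
    st=st or ctrl.get_state(); r=(R*Ro.from_quat(st['tcp_rot']).inv()).as_rotvec()
    return (np.array(P)-st['eef_pos']).round(4).tolist(), (r/np.pi).round(4).tolist()
E
python3 - <<'E'
from h import *
st=ctrl.get_state();print(Ro.from_quat(st['tcp_rot']).as_matrix().round(3).tolist(),ctrl.finger_overhang)
th=np.radians(48)
for s in(1,-1):
    R=tool(th,s); T=bay(-.33,.011,.012); P=T-.025*R.as_matrix()[:,0]
    print(s,P,plan(P,R))
E
```

```text
[[-0.001, 0.239, 0.971], [-0.002, 0.971, -0.239], [-1.0, -0.002, -0.0]] 0.025
1 [ 0.50568836 -0.22679825  0.02872827] ([0.3443, -0.8816, -0.2263], [0.1798, -0.2429, 0.5216])
-1 [ 0.50568836 -0.22679825  0.02872827] ([0.3443, -0.8816, -0.2263], [0.2324, 0.1702, -0.4145])
```

play_rows([
  {"delta_pos": [0.03, -0.02, 0.03], "delta_rot": [0, 0, 0], "claw": 85},
  {"delta_pos": [0.06, -0.04, 0.06], "delta_rot": [0, 0, 0], "claw": 85},
  {"delta_pos": [0.09, -0.07, 0.09], "delta_rot": [0, 0, 0], "claw": 85},
  {"delta_pos": [0.12, -0.09, 0.12], "delta_rot": [0, 0, -0.02], "claw": 85},
  {"delta_pos": [0.15, -0.12, 0.15], "delta_rot": [0.02, 0.01, -0.04], "claw": 85},
  {"delta_pos": [0.18, -0.15, 0.165], "delta_rot": [0.04, 0.03, -0.07], "claw": 85},
  {"delta_pos": [0.19, -0.18, 0.165], "delta_rot": [0.05, 0.04, -0.1], "claw": 85},
  {"delta_pos": [0.21, -0.21, 0.165], "delta_rot": [0.07, 0.05, -0.13], "claw": 85},
  {"delta_pos": [0.22, -0.24, 0.165], "delta_rot": [0.09, 0.06, -0.16], "claw": 85},
  {"delta_pos": [0.24, -0.28, 0.165], "delta_rot": [0.11, 0.08, -0.19], "claw": 85},
  {"delta_pos": [0.25, -0.32, 0.165], "delta_rot": [0.12, 0.09, -0.22], "claw": 85},
  {"delta_pos": [0.26, -0.36, 0.165], "delta_rot": [0.14, 0.1, -0.25], "claw": 85},
  {"delta_pos": [0.28, -0.4, 0.165], "delta_rot": [0.16, 0.115, -0.28], "claw": 85},
  {"delta_pos": [0.29, -0.43, 0.165], "delta_rot": [0.174, 0.127, -0.31], "claw": 85},
  {"delta_pos": [0.3, -0.46, 0.165], "delta_rot": [0.19, 0.14, -0.34], "claw": 85},
  {"delta_pos": [0.32, -0.5, 0.165], "delta_rot": [0.207, 0.152, -0.37], "claw": 85},
  {"delta_pos": [0.33, -0.53, 0.165], "delta_rot": [0.2324, 0.1702, -0.4145], "claw": 85},
  {"delta_pos": [0.34, -0.56, 0.165], "delta_rot": [0.2324, 0.1702, -0.4145], "claw": 85},
  {"delta_pos": [0.34, -0.6, 0.165], "delta_rot": [0.2324, 0.1702, -0.4145], "claw": 85},
  {"delta_pos": [0.34, -0.6, 0.165], "delta_rot": [0.2324, 0.1702, -0.4145], "claw": 85},
])

```text
time: 1.77
eef_pos: [0.5022, 0.0494, 0.4184]
tcp_rot: [0.682, 0.638, -0.263, 0.244]
contact_force: [-0.4, 0.0, -0.4]
opening: 1.0
```

```bash
python3 - <<'E'
from h import *
st=ctrl.get_state();print(st['time'],st['eef_pos'],st['qpos'].round(3),Ro.from_quat(st['tcp_rot']).as_matrix().round(3).tolist())
R=tool(np.radians(48),-1)
for T in ((-.37,.011,.25),(-.37,.011,.012)):
    P=bay(*T)-.025*R.as_matrix()[:,0]; print(P,plan(P,R))
E
```

```text
1.7667 [0.502211   0.04937917 0.41841275] [-0.434 -0.153  1.88   0.777  1.732 -0.364] [[0.048, 0.998, -0.047], [0.741, -0.068, -0.669], [-0.67, -0.003, -0.742]]
[ 0.50329793 -0.26672676  0.26672827] ([0.0011, -0.3161, -0.1517], [0.0004, -0.0009, 0.0025])
[ 0.50329793 -0.26672676  0.02872827] ([0.0011, -0.3161, -0.3897], [0.0004, -0.0009, 0.0025])
```

play_rows([
  {"delta_pos": [0, -0.04, 0], "delta_rot": [0, 0, 0], "claw": 85},
  {"delta_pos": [0, -0.08, 0], "delta_rot": [0, 0, 0], "claw": 85},
  {"delta_pos": [0, -0.12, 0], "delta_rot": [0, 0, 0], "claw": 85},
  {"delta_pos": [0, -0.16, 0], "delta_rot": [0, 0, 0], "claw": 85},
  {"delta_pos": [0, -0.2, 0], "delta_rot": [0, 0, 0], "claw": 85},
  {"delta_pos": [0, -0.24, 0], "delta_rot": [0, 0, 0], "claw": 85},
  {"delta_pos": [0, -0.28, 0], "delta_rot": [0, 0, 0.002], "claw": 85},
  {"delta_pos": [0, -0.316, 0], "delta_rot": [0, 0, 0.002], "claw": 85},
  {"delta_pos": [0, -0.316, -0.04], "delta_rot": [0, 0, 0.002], "claw": 85},
  {"delta_pos": [0, -0.316, -0.08], "delta_rot": [0, 0, 0.002], "claw": 85},
  {"delta_pos": [0, -0.316, -0.12], "delta_rot": [0, 0, 0.002], "claw": 85},
  {"delta_pos": [0, -0.316, -0.16], "delta_rot": [0, 0, 0.002], "claw": 85},
  {"delta_pos": [0, -0.316, -0.2], "delta_rot": [0, 0, 0.002], "claw": 85},
  {"delta_pos": [0, -0.316, -0.24], "delta_rot": [0, 0, 0.002], "claw": 85},
  {"delta_pos": [0, -0.316, -0.27], "delta_rot": [0, 0, 0.002], "claw": 85},
  {"delta_pos": [0, -0.316, -0.3], "delta_rot": [0, 0, 0.002], "claw": 85},
  {"delta_pos": [0, -0.316, -0.3], "delta_rot": [0, 0, 0.002], "claw": 85},
])

```text
time: 3.18
eef_pos: [0.4995, -0.2631, 0.1117]
tcp_rot: [0.679, 0.642, -0.263, 0.239]
contact_force: [-0.4, 2.0, -0.9]
opening: 0.992
```

```bash
python3 - <<'E'
from h import *
st=ctrl.get_state();print(st['time'],st['eef_pos'],st['qpos'].round(3),st['contact_force'])
snap('scene','sc2.png')
R=tool(np.radians(48),-1)
P=bay(-.37,.011,.012)-.025*R.as_matrix()[:,0]; print(P,plan(P,R))
E
```

```text
3.1833 [ 0.49952714 -0.26308209  0.11168853] [-0.875  0.49   1.748  0.532  1.591 -0.992] [-0.39788251  1.98561318 -0.85154385]
[ 0.50329793 -0.26672676  0.02872827] ([0.0025, -0.0025, -0.0864], [-0.0017, -0.0028, 0.0002])
```

View pics/sc2.png

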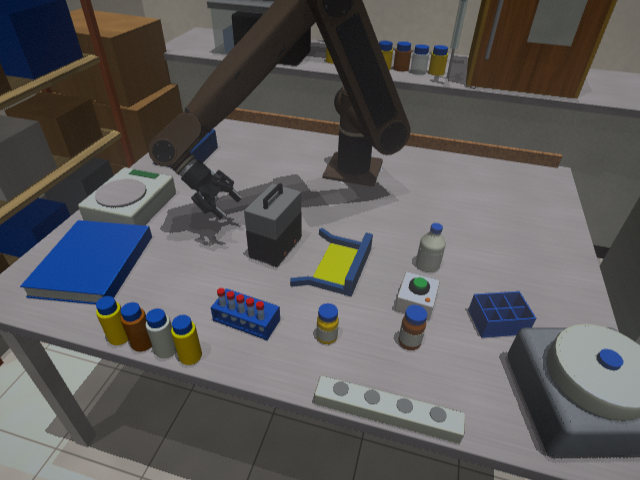

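The gripper is behind the case and clear of everything. I'll descend while moving a little forward.

play_rows([
  {"delta_pos": [0.003, 0.01, -0.015], "delta_rot": [-0.0017, -0.0028, 0], "claw": 85},
  {"delta_pos": [0.003, 0.02, -0.03], "delta_rot": [-0.0017, -0.0028, 0], "claw": 85},
  {"delta_pos": [0.004, 0.03, -0.045], "delta_rot": [-0.0017, -0.0028, 0], "claw": 85},
  {"delta_pos": [0.004, 0.04, -0.06], "delta_rot": [-0.0017, -0.0028, 0], "claw": 85},
  {"delta_pos": [0.004, 0.04, -0.07], "delta_rot": [-0.0017, -0.0028, 0], "claw": 85},
  {"delta_pos": [0.004, 0.04, -0.078], "delta_rot": [-0.0017, -0.0028, 0], "claw": 85},
  {"delta_pos": [0.004, 0.04, -0.083], "delta_rot": [-0.0017, -0.0028, 0], "claw": 85},
  {"delta_pos": [0.004, 0.04, -0.083], "delta_rot": [-0.0017, -0.0028, 0], "claw": 85},
  {"delta_pos": [0.004, 0.04, -0.083], "delta_rot": [-0.0017, -0.0028, 0], "claw": 85},
])

```text
time: 3.98
eef_pos: [0.5053, -0.2251, 0.0328]
tcp_rot: [0.68, 0.639, -0.261, 0.246]
contact_force: [0.4, 0.2, 1.2]
opening: 0.997
```

```bash
cat > look.py <<'E'
from h import *
import sys
st=ctrl.get_state();print(st['time'],st['eef_pos'],st['qpos'].round(3),st['contact_force'])
M=Ro.from_quat(st['tcp_rot']).as_matrix();print('tip',st['eef_pos']+.025*M[:,0],'yaw',np.arctan2(M[1,0],M[0,0]))
t=st['eef_pos']+.025*M[:,0]-np.array([*S,0]);print('tip bay',t@BX,t@BY)
im=snap('top',sys.argv[1]+'full.png')
cv2.imwrite('pics/'+sys.argv[1]+'.png',cv2.resize(im[195:345,275:475],(800,600),interpolation=cv2.INTER_CUBIC))
E
python3 look.py t2
```

```text
3.9833 [ 0.50525946 -0.22514065  0.03282428] [-0.83   0.579  1.8    0.569  1.443 -1.047] [0.44462188 0.20608006 1.1633647 ]
tip [ 0.50641216 -0.20660985  0.01608268] yaw 1.5086717173305741
tip bay -0.32838305320663674 0.011483965336941782
```

View pics/t2.png

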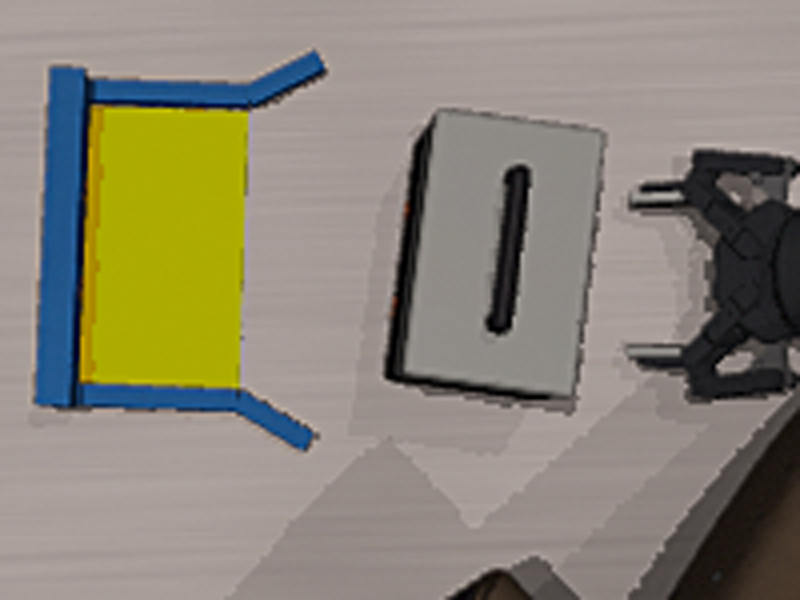

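The fingertips are at (630,195) and (628,352), square behind the case and clear of it. I'll push the first 100 mm gently.

play_rows([
  {"delta_pos": [0, 0.006, -0.003], "delta_rot": [0, 0, 0.001], "claw": 85},
  {"delta_pos": [0.001, 0.012, -0.004], "delta_rot": [0, 0, 0.001], "claw": 85},
  {"delta_pos": [0.001, 0.017, -0.004], "delta_rot": [0, 0, 0.001], "claw": 85},
  {"delta_pos": [0.001, 0.021, -0.004], "delta_rot": [0, 0, 0.001], "claw": 85},
  {"delta_pos": [0.001, 0.025, -0.004], "delta_rot": [0, 0, 0.001], "claw": 85},
  {"delta_pos": [0.002, 0.029, -0.004], "delta_rot": [0, 0, 0.001], "claw": 85},
  {"delta_pos": [0.002, 0.033, -0.004], "delta_rot": [0, 0, 0.001], "claw": 85},
  {"delta_pos": [0.002, 0.037, -0.004], "delta_rot": [0, 0, 0.001], "claw": 85},
  {"delta_pos": [0.003, 0.041, -0.004], "delta_rot": [0, 0, 0.001], "claw": 85},
  {"delta_pos": [0.004, 0.045, -0.004], "delta_rot": [0, 0, 0.001], "claw": 85},
  {"delta_pos": [0.005, 0.049, -0.004], "delta_rot": [0, 0, 0.001], "claw": 85},
  {"delta_pos": [0.006, 0.053, -0.004], "delta_rot": [0, 0, 0.001], "claw": 85},
  {"delta_pos": [0.007, 0.057, -0.004], "delta_rot": [0, 0, 0.001], "claw": 85},
  {"delta_pos": [0.008, 0.061, -0.004], "delta_rot": [0, 0, 0.001], "claw": 85},
  {"delta_pos": [0.009, 0.065, -0.004], "delta_rot": [0, 0, 0.001], "claw": 85},
  {"delta_pos": [0.01, 0.069, -0.004], "delta_rot": [0, 0, 0.001], "claw": 85},
  {"delta_pos": [0.011, 0.073, -0.004], "delta_rot": [0, 0, 0.001], "claw": 85},
  {"delta_pos": [0.012, 0.077, -0.004], "delta_rot": [0, 0, 0.001], "claw": 85},
  {"delta_pos": [0.013, 0.081, -0.004], "delta_rot": [0, 0, 0.001], "claw": 85},
  {"delta_pos": [0.014, 0.085, -0.004], "delta_rot": [0, 0, 0.001], "claw": 85},
])

```text
time: 5.7
eef_pos: [0.5201, -0.1449, 0.0291]
tcp_rot: [0.678, 0.638, -0.263, 0.252]
contact_force: [-3.1, -14.7, -0.7]
opening: 0.996
```

```bash
python3 look.py t3
```

```text
5.7 [ 0.52007045 -0.14492869  0.02905131] [-0.716  0.528  1.888  0.64   1.358 -1.008] [ -3.06910367 -14.74755063  -0.65057802]
tip [ 0.52122398 -0.12660113  0.01208753] yaw 1.507939539890552
tip bay -0.24763216031931456 0.0014799911213092835
```

View pics/t3.png

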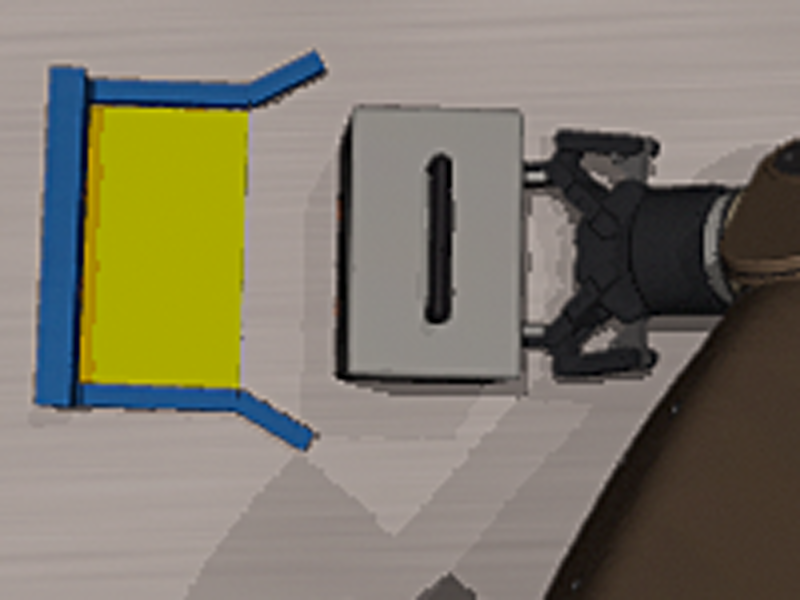

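The case is now square, with its lid corners at (352,107), (522,110), (520,377) and (347,373), and it is heading straight for the mouth.

```bash
cat >> h.py <<'E'
def lid(c):
    L=np.array([ray('top',275+(a+.5)/4-.5,195+(b+.5)/4-.5,.17) for a,b in c]);q=L.mean(0)-np.array([*S,0])
    d=L[0]-L[1]+L[3]-L[2];e=L[0]-L[3]+L[1]-L[2]
    print('case in bay',q@BX,q@BY,'yaw',np.arctan2(d[1],d[0])-PSI,np.arctan2(e[1],e[0])+np.pi/2-PSI)
E
python3 -c "
from h import *
lid([(352,107),(522,110),(520,377),(347,373)])"
```

```text
case in bay -0.20418747352038763 0.005853741815158969 yaw 0.009351786240912707 0.006032706507392405
```

play_rows([
  {"delta_pos": [0.0, 0.008, 0], "delta_rot": [0, 0, 0.001], "claw": 85},
  {"delta_pos": [0.001, 0.013, 0], "delta_rot": [0, 0, 0.001], "claw": 85},
  {"delta_pos": [0.001, 0.018, 0], "delta_rot": [0, 0, 0.001], "claw": 85},
  {"delta_pos": [0.002, 0.023, 0], "delta_rot": [0, 0, 0.001], "claw": 85},
  {"delta_pos": [0.002, 0.028, 0], "delta_rot": [0, 0, 0.001], "claw": 85},
  {"delta_pos": [0.003, 0.033, 0], "delta_rot": [0, 0, 0.001], "claw": 85},
  {"delta_pos": [0.004, 0.038, 0], "delta_rot": [0, 0, 0.001], "claw": 85},
  {"delta_pos": [0.004, 0.043, 0], "delta_rot": [0, 0, 0.001], "claw": 85},
  {"delta_pos": [0.005, 0.048, 0], "delta_rot": [0, 0, 0.001], "claw": 85},
  {"delta_pos": [0.006, 0.053, 0], "delta_rot": [0, 0, 0.001], "claw": 85},
  {"delta_pos": [0.006, 0.058, 0], "delta_rot": [0, 0, 0.001], "claw": 85},
  {"delta_pos": [0.007, 0.063, 0], "delta_rot": [0, 0, 0.001], "claw": 85},
  {"delta_pos": [0.008, 0.068, 0], "delta_rot": [0, 0, 0.001], "claw": 85},
  {"delta_pos": [0.008, 0.073, 0], "delta_rot": [0, 0, 0.001], "claw": 85},
  {"delta_pos": [0.009, 0.078, 0], "delta_rot": [0, 0, 0.001], "claw": 85},
  {"delta_pos": [0.009, 0.083, 0], "delta_rot": [0, 0, 0.001], "claw": 85},
  {"delta_pos": [0.01, 0.088, 0], "delta_rot": [0, 0, 0.001], "claw": 85},
  {"delta_pos": [0.01, 0.093, 0], "delta_rot": [0, 0, 0.001], "claw": 85},
  {"delta_pos": [0.01, 0.098, 0], "delta_rot": [0, 0, 0.001], "claw": 85},
  {"delta_pos": [0.01, 0.103, 0], "delta_rot": [0, 0, 0.001], "claw": 85},
])

```text
time: 7.42
eef_pos: [0.5323, -0.0454, 0.0293]
tcp_rot: [0.677, 0.636, -0.265, 0.256]
contact_force: [-0.1, -15.3, 0.9]
opening: 0.998
```

```bash
python3 look.py t4
```

```text
7.4167 [ 0.53230116 -0.04542273  0.02927601] [-0.561  0.47   1.975  0.738  1.261 -0.949] [ -0.14747755 -15.28771414   0.87359798]
tip [ 0.5335322  -0.02726586  0.01213505] yaw 1.5030998991662508
tip bay -0.14773888326224932 -0.0048698815480824305
```

View pics/t4.png

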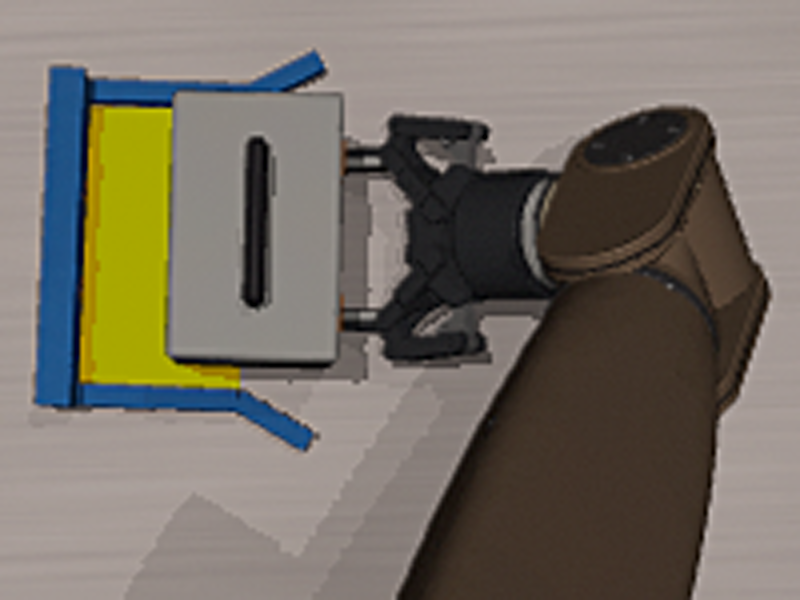

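The case is inside the bay and square, with its lid at (173,93), (342,95), (338,361) and (168,359).

```bash
python3 -c "
from h import *
lid([(173,93),(342,95),(338,361),(168,359)])"
```

```text
case in bay -0.10473271745249291 0.000635858700435953 yaw 0.017797485961093873 0.011345726306821291
```

play_rows([
  {"delta_pos": [0.0, 0.008, 0], "delta_rot": [0, 0, 0.002], "claw": 85},
  {"delta_pos": [0.001, 0.012, 0], "delta_rot": [0, 0, 0.002], "claw": 85},
  {"delta_pos": [0.001, 0.016, 0], "delta_rot": [0, 0, 0.002], "claw": 85},
  {"delta_pos": [0.001, 0.02, 0], "delta_rot": [0, 0, 0.002], "claw": 85},
  {"delta_pos": [0.001, 0.024, 0], "delta_rot": [0, 0, 0.002], "claw": 85},
  {"delta_pos": [0.002, 0.028, 0], "delta_rot": [0, 0, 0.002], "claw": 85},
  {"delta_pos": [0.002, 0.032, 0], "delta_rot": [0, 0, 0.002], "claw": 85},
  {"delta_pos": [0.002, 0.036, 0], "delta_rot": [0, 0, 0.002], "claw": 85},
  {"delta_pos": [0.002, 0.039, 0], "delta_rot": [0, 0, 0.002], "claw": 85},
  {"delta_pos": [0.003, 0.042, 0], "delta_rot": [0, 0, 0.002], "claw": 85},
  {"delta_pos": [0.003, 0.045, 0], "delta_rot": [0, 0, 0.002], "claw": 85},
  {"delta_pos": [0.003, 0.048, 0], "delta_rot": [0, 0, 0.002], "claw": 85},
  {"delta_pos": [0.003, 0.05, 0], "delta_rot": [0, 0, 0.002], "claw": 85},
  {"delta_pos": [0.003, 0.052, 0], "delta_rot": [0, 0, 0.002], "claw": 85},
])

```text
time: 8.63
eef_pos: [0.5374, 0.0034, 0.0296]
tcp_rot: [0.676, 0.636, -0.266, 0.261]
contact_force: [0.0, -14.8, 1.2]
opening: 0.995
```

play_rows([
  {"delta_pos": [0, 0.004, 0], "delta_rot": [0, 0, 0.002], "claw": 85},
  {"delta_pos": [0, 0.005, 0], "delta_rot": [0, 0, 0.002], "claw": 85},
  {"delta_pos": [0, 0.006, 0], "delta_rot": [0, 0, 0.002], "claw": 85},
  {"delta_pos": [0, 0.007, 0], "delta_rot": [0, 0, 0.002], "claw": 85},
  {"delta_pos": [0, 0.008, 0], "delta_rot": [0, 0, 0.002], "claw": 85},
  {"delta_pos": [0, 0.009, 0], "delta_rot": [0, 0, 0.002], "claw": 85},
])

```text
time: 9.13
eef_pos: [0.5387, 0.0083, 0.0295]
tcp_rot: [0.673, 0.636, -0.267, 0.266]
contact_force: [-1.7, -14.7, 1.1]
opening: 0.996
```

play_rows([
  {"delta_pos": [0, 0.004, 0], "delta_rot": [0, 0, 0], "claw": 85},
  {"delta_pos": [0, 0.005, 0], "delta_rot": [0, 0, 0], "claw": 85},
  {"delta_pos": [0, 0.006, 0], "delta_rot": [0, 0, 0], "claw": 85},
  {"delta_pos": [0, 0.007, 0], "delta_rot": [0, 0, 0], "claw": 85},
  {"delta_pos": [0, 0.008, 0], "delta_rot": [0, 0, 0], "claw": 85},
  {"delta_pos": [0, 0.009, 0], "delta_rot": [0, 0, 0], "claw": 85},
])

```text
time: 9.63
eef_pos: [0.5397, 0.0117, 0.0296]
tcp_rot: [0.672, 0.634, -0.271, 0.271]
contact_force: [-8.0, -26.5, 5.9]
opening: 0.995
```

```bash
python3 look.py t5
```

```text
9.6333 [0.53973961 0.01170933 0.02955112] [-0.455  0.439  2.008  0.784  1.187 -0.907] [ -7.97257304 -26.50846418   5.93868992]
tip [0.54099218 0.02932895 0.01185988] yaw 1.4998262738306904
tip bay -0.09079940889267217 -0.008934386342437204
```

View pics/t5.png

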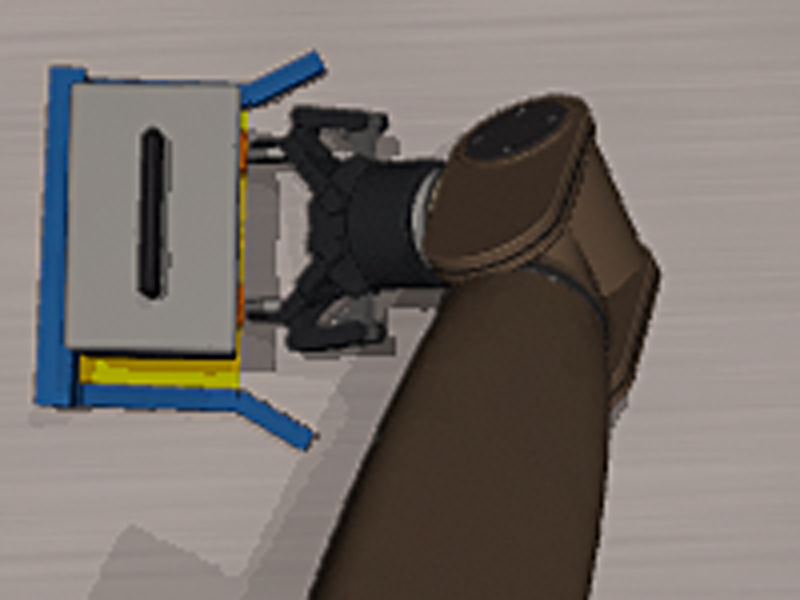

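The case is against the stop: force rose to 26 N and the tip is at bay x = -0.091, as predicted. The lid is at (72,83), (240,86), (235,353) and (66,348). I'll do one more small press to seat it.

```bash
python3 -c "
from h import *
lid([(72,83),(240,86),(235,353),(66,348)])"
```

```text
case in bay -0.04809261792132678 -0.0029710929166010943 yaw 0.005802175197118897 0.012735964020265333
```

play_rows([
  {"delta_pos": [-0.001, 0.007, 0], "delta_rot": [0, 0, 0.003], "claw": 85},
  {"delta_pos": [-0.001, 0.009, 0], "delta_rot": [0, 0, 0.003], "claw": 85},
  {"delta_pos": [-0.001, 0.011, 0], "delta_rot": [0, 0, 0.003], "claw": 85},
  {"delta_pos": [-0.001, 0.011, 0], "delta_rot": [0, 0, 0.003], "claw": 85},
])

```text
time: 10.02
eef_pos: [0.5402, 0.012, 0.0294]
tcp_rot: [0.667, 0.633, -0.276, 0.281]
contact_force: [-17.4, -41.3, 10.7]
opening: 0.993
```

Seated (41 N, and it moved only 0.3 mm). Next I'll retreat straight back, rise, and swing over to the button.

play_rows([
  {"delta_pos": [0, -0.005, 0], "delta_rot": [0, 0, 0], "claw": 85},
  {"delta_pos": [-0.001, -0.015, 0], "delta_rot": [0, 0, 0], "claw": 85},
  {"delta_pos": [-0.002, -0.035, 0], "delta_rot": [0, 0, 0], "claw": 85},
  {"delta_pos": [-0.003, -0.055, 0.01], "delta_rot": [0, 0, 0], "claw": 85},
  {"delta_pos": [-0.004, -0.075, 0.03], "delta_rot": [0, 0, 0], "claw": 85},
  {"delta_pos": [-0.004, -0.085, 0.06], "delta_rot": [0, 0, 0], "claw": 60},
  {"delta_pos": [-0.004, -0.09, 0.1], "delta_rot": [0, 0, 0], "claw": 30},
  {"delta_pos": [-0.004, -0.09, 0.14], "delta_rot": [0, 0, 0], "claw": 0},
  {"delta_pos": [-0.004, -0.09, 0.18], "delta_rot": [0, 0, 0], "claw": 0},
  {"delta_pos": [-0.004, -0.09, 0.22], "delta_rot": [0, 0, 0], "claw": 0},
  {"delta_pos": [-0.004, -0.09, 0.26], "delta_rot": [0, 0, 0], "claw": 0},
  {"delta_pos": [-0.004, -0.09, 0.3], "delta_rot": [0, 0, 0], "claw": 0},
  {"delta_pos": [-0.004, -0.09, 0.34], "delta_rot": [0, 0, 0], "claw": 0},
  {"delta_pos": [-0.004, -0.09, 0.37], "delta_rot": [0, 0, 0], "claw": 0},
  {"delta_pos": [-0.004, -0.09, 0.37], "delta_rot": [0, 0, 0], "claw": 0},
])

```text
time: 11.27
eef_pos: [0.5375, -0.0777, 0.4077]
tcp_rot: [0.667, 0.631, -0.273, 0.287]
contact_force: [1.4, 0.2, 0.2]
opening: 0.004
```

```bash
python3 look.py t6; python3 - <<'E'
from h import *
for yaw in (PSI,1.0):
  d=np.array([np.cos(yaw),np.sin(yaw),0]);R=tool(0,-1,d); print(plan([.61,.3025,.37],R))
E
```

```text
11.2667 [ 0.53746079 -0.0777339   0.40773578] [-0.592  0.007  1.726  0.661  1.787 -0.549] [1.40062378 0.17331806 0.16176563]
tip [ 0.53884667 -0.06059877  0.38958456] yaw 1.490092310232006
tip bay -0.1806946197499784 -0.01216685135300567
([0.0731, 0.3802, -0.0338], [-0.2406, 0.0223, -0.0101])
([0.0731, 0.3802, -0.0338], [-0.2299, 0.0834, -0.1647])
```

View pics/t6.png

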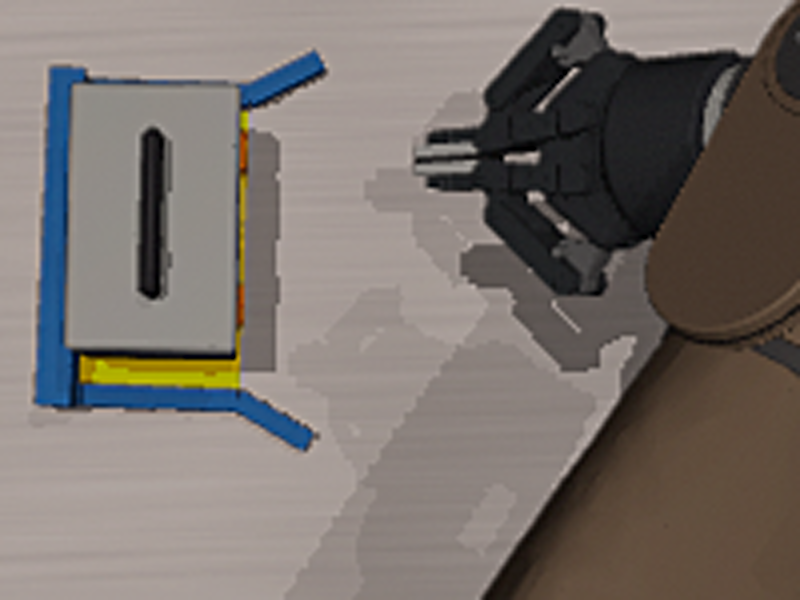

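The case stays flush and square. The two button rays cross near (0.611, 0.3025, 0.073). I'll move above it.

play_rows([
  {"delta_pos": [0.007, 0.038, 0], "delta_rot": [-0.02, 0, 0], "claw": 0},
  {"delta_pos": [0.014, 0.076, 0], "delta_rot": [-0.05, 0.005, -0.002], "claw": 0},
  {"delta_pos": [0.021, 0.114, 0], "delta_rot": [-0.08, 0.008, -0.003], "claw": 0},
  {"delta_pos": [0.029, 0.152, 0], "delta_rot": [-0.11, 0.01, -0.004], "claw": 0},
  {"delta_pos": [0.036, 0.19, 0], "delta_rot": [-0.14, 0.013, -0.006], "claw": 0},
  {"delta_pos": [0.044, 0.228, 0], "delta_rot": [-0.17, 0.016, -0.007], "claw": 0},
  {"delta_pos": [0.051, 0.266, 0], "delta_rot": [-0.2, 0.019, -0.009], "claw": 0},
  {"delta_pos": [0.059, 0.304, -0.01], "delta_rot": [-0.22, 0.0223, -0.01], "claw": 0},
  {"delta_pos": [0.067, 0.342, -0.02], "delta_rot": [-0.2406, 0.0223, -0.01], "claw": 0},
  {"delta_pos": [0.074, 0.38, -0.04], "delta_rot": [-0.2406, 0.0223, -0.01], "claw": 0},
  {"delta_pos": [0.074, 0.38, -0.08], "delta_rot": [-0.2406, 0.0223, -0.01], "claw": 0},
  {"delta_pos": [0.074, 0.38, -0.12], "delta_rot": [-0.2406, 0.0223, -0.01], "claw": 0},
  {"delta_pos": [0.074, 0.38, -0.16], "delta_rot": [-0.2406, 0.0223, -0.01], "claw": 0},
  {"delta_pos": [0.074, 0.38, -0.2], "delta_rot": [-0.2406, 0.0223, -0.01], "claw": 0},
  {"delta_pos": [0.074, 0.38, -0.23], "delta_rot": [-0.2406, 0.0223, -0.01], "claw": 0},
  {"delta_pos": [0.074, 0.38, -0.24], "delta_rot": [-0.2406, 0.0223, -0.01], "claw": 0},
  {"delta_pos": [0.074, 0.38, -0.24], "delta_rot": [-0.2406, 0.0223, -0.01], "claw": 0},
])

```text
time: 12.73
eef_pos: [0.6074, 0.3015, 0.1573]
tcp_rot: [-0.511, -0.487, 0.518, -0.483]
contact_force: [-0.3, -0.0, 0.8]
opening: 0.002
```

```bash
python3 - <<'E'
from h import *
st=ctrl.get_state();M=Ro.from_quat(st['tcp_rot']).as_matrix();t=st['eef_pos']+.025*M[:,0]
print(st['eef_pos'],'tip',t,M[:,0],st['contact_force'])
im=snap('scene','sc3full.png');cv2.imwrite('pics/sc3.png',cv2.resize(im[180:330,320:520],(800,600),interpolation=cv2.INTER_CUBIC))
print('proj tip',[(4*(a-o)) for a,o in zip(px('scene',t),(320,180))],'btn',[(4*(a-o)) for a,o in zip(px('scene',(.611,.3025,.073)),(320,180))])
E
```

```text
[0.60739979 0.30150821 0.1573074 ] tip [0.60711805 0.30142345 0.13230913] [-0.01126963 -0.00339017 -0.99993075] [-0.30421848 -0.00575764  0.75171336]
proj tip [np.float64(414.43014214527807), np.float64(334.4608354947036)] btn [np.float64(399.31853629847274), np.float64(408.42043599712883)]
```

View pics/sc3.png

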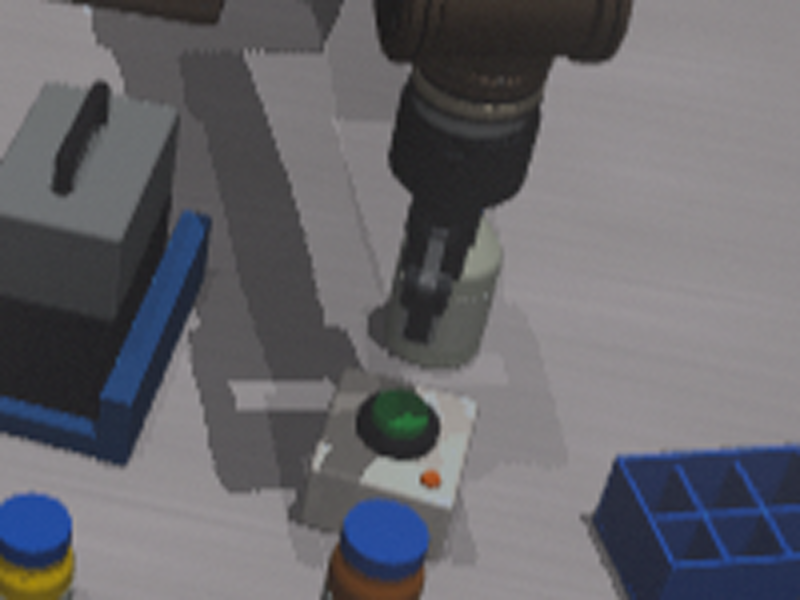

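The tip at (418,338) is right above the button, whose top centre is at (402,412), matching my prediction. Pressing.

play_rows([
  {"delta_pos": [0.003, 0.001, -0.02], "delta_rot": [0, 0, 0], "claw": 0},
  {"delta_pos": [0.003, 0.001, -0.035], "delta_rot": [0, 0, 0], "claw": 0},
  {"delta_pos": [0.003, 0.001, -0.045], "delta_rot": [0, 0, 0], "claw": 0},
  {"delta_pos": [0.003, 0.001, -0.05], "delta_rot": [0, 0, 0], "claw": 0},
  {"delta_pos": [0.003, 0.001, -0.054], "delta_rot": [0, 0, 0], "claw": 0},
  {"delta_pos": [0.003, 0.001, -0.057], "delta_rot": [0, 0, 0], "claw": 0},
  {"delta_pos": [0.003, 0.001, -0.06], "delta_rot": [0, 0, 0], "claw": 0},
  {"delta_pos": [0.003, 0.001, -0.062], "delta_rot": [0, 0, 0], "claw": 0},
])

```text
time: 13.45
eef_pos: [0.613, 0.3033, 0.1002]
tcp_rot: [-0.513, -0.486, 0.516, -0.484]
contact_force: [0.1, -0.4, 2.5]
opening: 0.002
```

Tip z is about 0.075 and contact has just begun. I'll continue in small steps.

play_rows([
  {"delta_pos": [-0.001, 0, -0.004], "delta_rot": [0, 0, 0], "claw": 0},
  {"delta_pos": [-0.001, 0, -0.006], "delta_rot": [0, 0, 0], "claw": 0},
  {"delta_pos": [-0.001, 0, -0.008], "delta_rot": [0, 0, 0], "claw": 0},
  {"delta_pos": [-0.001, 0, -0.008], "delta_rot": [0, 0, 0], "claw": 0},
])

```text
time: 13.78
eef_pos: [0.6131, 0.3033, 0.096]
tcp_rot: [-0.514, -0.485, 0.515, -0.485]
contact_force: [-5.2, -3.2, 12.6]
opening: -0.004
```

play_rows([
  {"delta_pos": [-0.001, 0, -0.006], "delta_rot": [0, 0, 0], "claw": 0},
  {"delta_pos": [-0.001, 0, -0.008], "delta_rot": [0, 0, 0], "claw": 0},
  {"delta_pos": [-0.001, 0, -0.008], "delta_rot": [0, 0, 0], "claw": 0},
  {"delta_pos": [-0.001, 0, -0.008], "delta_rot": [0, 0, 0], "claw": 0},
])

```text
time: 14.12
eef_pos: [0.6133, 0.3034, 0.0957]
tcp_rot: [-0.513, -0.485, 0.515, -0.486]
contact_force: [-11.5, -5.9, 25.7]
opening: -0.005
```

It has bottomed out: force doubled with no further travel. Releasing and backing away.

play_rows([
  {"delta_pos": [0, 0, 0.01], "delta_rot": [0, 0, 0], "claw": 0},
  {"delta_pos": [0, 0, 0.03], "delta_rot": [0, 0, 0], "claw": 0},
  {"delta_pos": [0, 0, 0.07], "delta_rot": [0, 0, 0], "claw": 0},
  {"delta_pos": [0, 0, 0.11], "delta_rot": [0, 0, 0], "claw": 0},
  {"delta_pos": [0, 0, 0.15], "delta_rot": [0, 0, 0], "claw": 0},
  {"delta_pos": [0, 0, 0.19], "delta_rot": [0, 0, 0], "claw": 0},
  {"delta_pos": [0, 0, 0.2], "delta_rot": [0, 0, 0], "claw": 0},
  {"delta_pos": [0, 0, 0.2], "delta_rot": [0, 0, 0], "claw": 0},
  {"delta_pos": [0, 0, 0.2], "delta_rot": [0, 0, 0], "claw": 0},
])

```text
time: 14.87
eef_pos: [0.6131, 0.3035, 0.2954]
tcp_rot: [-0.513, -0.485, 0.515, -0.486]
contact_force: [0.5, 0.2, -0.5]
opening: 0.003
```

```bash
python3 - <<'E'
from h import *
st=ctrl.get_state();print(st['time'],st['eef_pos'],st['contact_force'])
snap('scene','sc4.png')
E
```

```text
14.8667 [0.61312566 0.30346657 0.29538722] [ 0.46648986  0.1868701  -0.49639478]
```

View pics/sc4.png

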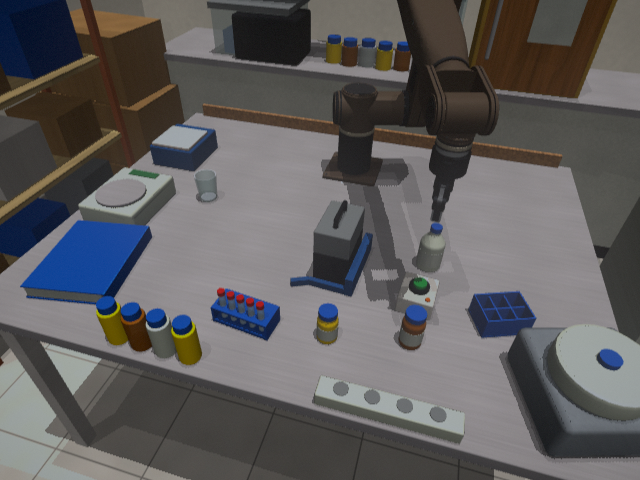

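The case (340,245) stands in the bay against the stop. The button (420,285) is up, the bystanders are where they were, and the arm is clear.

```bash
python3 -c "
from plant import ctrl
print(ctrl.sign_off())"
```

```text
the job is handed in; nothing more can be done
None
```

The case is in the charging bay against the back stop, and the green button has been pressed and let go. I handed the job in at about 15 s of robot time, and the sign-off gave no verdict.

- **Case:** I pushed it low with the open fingers, tool tilted 48°. Measured from the top camera, it stands at bay x = -48 mm, y = -3 mm, about 0.01 rad off square. A last press reached 41 N and moved the tool only 0.3 mm. After backing off, the picture still showed the case flush.
- **Button:** I pressed it straight down until it stopped. The force reached 26 N against the 5 N spring, after an estimated 6–7 mm of travel. I judged this from force and tool position, because the joint itself cannot be read.
- **Last picture:** The case looks upright and the button is up. The bystanders look unmoved by eye; I did not measure their positions again. The arm is about 20 cm above the box with near-zero contact force.

No check failed. The two camera rays to the button disagreed by up to 1 cm at the height I first assumed. They agreed at a height of about 73 mm, and the first contact at about 75 mm fitted that.

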